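Load the turn-over dish carrier, cover it and turn it over under the low shelf

TASK

The petri dishes at the right of the table are to be stored upside down. Pull the three-pocket carrier out sideways from beneath the low shelf, open its sliding cover, lay every dish flat, lid up, in a pocket of its own, then close the cover fully, then push the carrier fully home beneath the shelf, and only there turn it right over, half a turn to its stop, steadily by its crank handle without letting it slam. Do not knock the shelf, and leave the syringe, scissors and multimeter where they lie.

Things in the scene. Friction and masses are not known exactly. Their poses are not given: they have to be found in the camera images.
- carriage (a joint): Slide of the carriage that bears the carrier, m: 0 = fully home beneath the shelf, at the robot's left; grows as it is pulled out to the right along the shelf's -y, to 0.25 at its stop, clear of the shelf. Takes 2 to 4 N, stays where left. May start up to 40 mm out. Pull and push it by the crank handle.
- carrier (a joint): Turn of the carrier about its axle, rad: 0 = upright (cover on top, crank handle right of the axle), pi = turned over, at its stop (cover below, handle left of the axle). The handle goes up and over the top. Friction of 0.35 N m holds it wherever it is left; about 5 N at the handle turns it.
- cover (a joint): Slide of the carrier's clear cover, m: 0 = shut over the pockets, grows as it slides out towards the robot, 0.118 = stop, pockets quite free. About 1.5 N; stays where left. Starts shut or up to 25 mm ajar.
- crank_grip (a point): Middle of the crank handle: black sleeve, 16 mm thick, 66 mm long, spinning freely on its pin, parallel to the axle and pointing at the robot. It is 130 mm in front of carrier_centre and 70 mm from the axle line (at the start to its right, level with it). The crank arm is at its far end; the 50 mm nearest the robot are free to grip from above. The shelf's front edge is 64 mm behind this point.
- cover_fin (a point): Centre of the grey grip fin on the cover: 44 mm long in the sliding direction, 10 mm thick (left to right), 26 mm tall, so its top is 13 mm above this point and the cover plate 11 mm below it. Midway across the cover; when shut, 32 mm farther from the robot than carrier_centre. Pinch it from above across its thickness.
- carrier_centre (a point): Middle of the white three-pocket carrier box, on its axle, 142 mm above the table. x along the axle away from the robot, z out of the cover side (up at the start), y to the left at the start. Outer size 124 (x) x 206 (y) x 29 mm (z). Pocket floors 9.5 mm below this point, outer walls to 10.5 and partitions to 6.5 mm above it, cover plate at 10.5 to 14.5 mm.
- pocket_right (a point): Centre of the floor of the carrier's right pocket (one dish to a pocket), 116 mm long along x and 62 mm wide along y; where a dish lies along x does not matter.
- pocket_middle (a point): Centre of the floor of the middle pocket, 116 mm long along x and 64 mm wide along y.
- pocket_left (a point): Centre of the floor of the left pocket, 116 mm long along x and 62 mm wide along y.
- shelf: Fixed low white shelf over the carrier's home place: board 240 mm wide, 176 mm deep, 254 to 266 mm above the table, 8 mm above the turning carrier; open to front and right, closed left and rear. Origin on the table under carrier_centre's home place, axes as carrier_centre at the start; front edge at x = -66 mm. A remote control (28 mm high) is fixed on its rear half.
- dish_0_centre (a point): Centre (half its height up) of dish_0: round petri dish with lid, clear rim, buff filling, 56 mm across and 15 mm tall, about 30 g, lying flat on the table at the right at the start, lid up (z of the point points out of the lid). Lid does not come off. Grasp it across the rim from above. None if absent this time.
- dish_0: dish_0; origin at the centre of its underside. None if absent.
- dish_1_centre (a point): Centre (half its height up) of dish_1: round petri dish with lid, clear rim, buff filling, 56 mm across and 15 mm tall, about 30 g, lying flat on the table at the right at the start, lid up (z of the point points out of the lid). Lid does not come off. Grasp it across the rim from above. None if absent this time.
- dish_1: dish_1; origin at the centre of its underside. None if absent.
- dish_2_centre (a point): Centre (half its height up) of dish_2: round petri dish with lid, clear rim, buff filling, 56 mm across and 15 mm tall, about 30 g, lying flat on the table at the right at the start, lid up (z of the point points out of the lid). Lid does not come off. Grasp it across the rim from above. None if absent this time.
- dish_2: dish_2; origin at the centre of its underside. None if absent.
- syringe: bystander: clear syringe, 110x30x18 mm, lying at the front edge of the table
- scissors: bystander: scissors, 182x60x10 mm, lying at the front right
- multimeter: bystander: black and yellow multimeter, 140x70x43 mm, lying at the front left
Mind the look-alikes: they are no part of the job. What is shaped like the dish_2 but blue is not meant.

How it is judged:
By the outcome, as a careful person would: the job done as asked, in the order asked, and still so for the second after the job is handed in, with the robot touching nothing.
Of dish_0, dish_1, dish_2 only 2 to 3 are there at a start; the rules pass over those that are not, and their reading is None.
At some moment in a run one of dish_0, dish_1, dish_2 may be knocked a few centimetres aside while the robot is not near it.
It also fails if it takes over 210 s, if anything falls off the work surface, if the arm or the gripper's body presses on something with over 40 N, if the wrist force passes 120 N, or if a joint passes its speed limit or range.

ROBOT

A 7-joint arm with a two-finger parallel gripper is mounted at the origin on a cart in front of the work surface, level with it; the furniture and walls round the work are solid. World frame = base frame: x ahead of the robot, y to its left, z up, the work surface at z = 0. Lengths are in m, angles in degrees, forces in N, time in s.
With the tool pointing down it reaches from about 0.425 to 1.025 m from the base axis. Payload 9.4 kg.
Tool frame: the origin (TCP) lies at the very end of the fingers, on their centre line; the grasp point (between the pads) lies 19 mm behind it (ctrl.grip_point_offset is the z of the grasp point in the tool frame, in m); z points along the fingers, y is the line along which they close (so a half turn about z gives the same grasp; the last joint's range is limited). The gripper opens to 85 mm and grips with 20 to 120 N. Pads are 22 mm wide; open, the fingers measure 114 mm over their backs; the gripper's body (76 mm by 85 mm) begins 54 mm behind the grasp point. The pads swing forward as they close: fully open they stand 13 mm farther back than shut.
Start: joints at [65.85, 34.337, -0.143, 91.639, 0.103, 54.024, -4.572], TCP at [0.245, -0.682, 0.231] pointing down, gripper open.
Joint ranges: [-147.43, 147.43], [-19.82, 112.94], [-74.19, 73.91], [6.32, 146.72], [-59.91, 239.91], [6.04, 106.73], [-150.56, 150.56]. Speed limits (degrees/s): [127.2, 127.2, 172.46, 172.46, 180, 180, 180].

INTERFACE

Orientations are given as a 3x3 rotation matrix whose columns are the frame's x, y, z axes.
In Python, from plant import ctrl, imaging gives the robot as it stands. The module is installed in compiled form; this text tells all that it offers.
- The arm moves only by the tool servo_tool, never from a script. Its arguments are lists of equal length, an entry for each row: "offset": the shift along the world's x, y, z in m, a list of three; "turn": the turn, a rotation vector about the world's x, y, z in rad, a list of three; "jaw": the closure in counts, from 0 (fully open) to 255 (shut). In form: {"offset": [[dx, dy, dz], ...], "turn": [[rx, ry, rz], ...], "jaw": [jaw, ...]}. A call has 1 to 10 rows; each row is the pose to reach, as a shift and turn from the pose commanded when the call began; what a row does not reach only later rows make up. A row lasts 1/8 s, in which the tool goes at most 62.5 mm and 10.7 degrees, less where a joint would pass 70% of its speed; a pose out of reach is approached as far as the arm can. A call with a gripper value outside its range is refused whole. The fingers move at their own pace and stop on an object; "squeeze" is the grip in N (left out, the last holds). Time passes only in rows, so rows that repeat a pose let the fingers close. It gives the time, the measured TCP pose, the force, the opening and the grip force at its end, in the units of the state.
- ctrl.read_state(): the state, without advancing time (a new reading comes with each control period).
- imaging.snapshot(name): name is "scene" or "top" or "wrist"; returns a dict with "color" (384x512x3 uint8, red, green, blue), "fx", "fy", "cx", "cy" (pixels), "D" ([k1, k2, p1, p2, k3] as OpenCV has them; the pictures are not rectified), "rvec" (rotation vector, rad) and "tvec" (3), from world to camera coordinates, as OpenCV has them; the wrist camera has in their place "hand_eye" (4x4, takes a point from camera to tool coordinates, whose origin is the TCP and whose axes are the flange's). Camera axes: x right, y down, z forward; pixel columns grow to the right and rows downward; lengths in m; the calibration is good to about 2 mm. A picture is of the moment at which its call begins: read the wrist's pose just before it. There is no depth.
- ctrl.finish_job(): hands the job in; it is judged then, once.
The state is a dict: "time": time; "joints": joint angles; "qvel": joint speeds; "tau": joint torques, N m; "eef_pos": TCP position; "tool_rot": TCP orientation; "ft_force": force on the tool from outside, world axes, zero at the start; "moment": the same for the moment, N m; "finger_gap": opening from 0.0 (shut) to 1.0 (fully open); "grip_force": force on a finger pad.
Only numpy, scipy, OpenCV 4.12 (cv2) and the standard library are available. Lean on these libraries where they do the work, as an engineer would, in place of code of your own. Each camera call takes 0.05 s, during which the arm holds its last target. There are 200 camera calls.

## Working session

There is one attempt and no reset: what is moved stays moved. The work goes in short steps, Python scripts to look and compute and a tool call to move; the robot and the scene stay as the last step left them, time stands still between calls to the robot, and variables do not carry over. Pictures are saved under pics/ and viewed, at most 14 in all, crops included, and the job is handed in when it is done.

Besides the shell and the picture viewer there is one more tool, called after "Emit:" as name(argument=value, ...), one argument or row to a line, values as JSON. servo_tool: Moves the arm, as the interface text tells. Its arguments: {"type":"object","properties":{"offset":{"type":"array","items":{"type":"array","items":{"type":"number"}}},"turn":{"type":"array","items":{"type":"array","items":{"type":"number"}}},"jaw":{"type":"array","items":{"type":"number"}},"squeeze":{"type":"number"}},"required":["offset","turn","jaw"]}

```bash
mkdir -p pics; cat > h.py <<'E'
import numpy as np, cv2
from plant import ctrl, imaging
def snap(n,f):
    s=ctrl.read_state(); d=imaging.snapshot(n); d['eef']=s['eef_pos']; d['R']=s['tool_rot']
    cv2.imwrite('pics/'+f+'.png',d['color'][:,:,::-1]); np.save('pics/'+f+'.npy',d,allow_pickle=True); return d
def load(f): return np.load('pics/'+f+'.npy',allow_pickle=True).item()
def K(d): return np.array([[d['fx'],0,d['cx']],[0,d['fy'],d['cy']],[0,0,1.]])
def pose(d):
    if 'rvec' in d and d.get('rvec') is not None:
        R=cv2.Rodrigues(np.array(d['rvec'],float))[0]; t=np.array(d['tvec'],float).ravel(); return R.T,-R.T@t
    H=np.array(d['hand_eye']); R=np.array(d['R']); return R@H[:3,:3], R@H[:3,3]+np.array(d['eef'])
def p2w(d,u,v,z):
    q=cv2.undistortPoints(np.array([[[u,v]]],float),K(d),np.array(d['D'],float))[0,0]
    R,c=pose(d); r=R@np.array([q[0],q[1],1]); return c+r*(z-c[2])/r[2]
def w2p(d,P):
    R,c=pose(d); r=cv2.Rodrigues(R.T)[0]
    return cv2.projectPoints(np.array(P,float).reshape(-1,1,3),r,-R.T@c,K(d),np.array(d['D'],float))[0][:,0]
def crop(f,u0,v0,u1,v1,o,s=None):
    im=cv2.imread('pics/'+f+'.png')[v0:v1,u0:u1]; s=s or min(800/(u1-u0),600/(v1-v0))
    cv2.imwrite('pics/'+o+'.png',cv2.resize(im,None,fx=s,fy=s,interpolation=cv2.INTER_CUBIC))
E
python3 - <<'E'
from h import *
a=snap('top','top0');b=snap('scene','sc0')
s=ctrl.read_state();print(s, ctrl.grip_point_offset)
for d in(a,b):print(pose(d))
A=cv2.imread('pics/top0.png');B=cv2.imread('pics/sc0.png')
crop('top0',0,0,512,384,'top0b')
crop('sc0',0,0,512,384,'sc0b')
E
```

```text
{'time': 0.1, 'joints': array([65.84735815, 34.37925674, -0.14771434, 91.67602654,  0.10533919,
       54.02400438, -4.57259518]), 'qvel': array([-0.08105821, -0.09985479, -0.0305005 , -0.16351493, -0.08448465,
       -0.02845378, -0.13684496]), 'tau': array([ 5.50023105e-03, -7.77995682e+01,  1.57043014e+00, -2.58626479e+01,
        1.27550407e-02,  5.47050673e-03,  4.77657056e-05]), 'eef_pos': array([ 0.24494325, -0.68192451,  0.23051335]), 'tool_rot': array([[ 9.41093638e-01,  3.38145543e-01, -5.97175634e-04],
       [ 3.38146041e-01, -9.41092823e-01,  1.24614895e-03],
       [-1.40617989e-04, -1.37467543e-03, -9.99999045e-01]]), 'ft_force': array([-0.25209069,  0.25082524, -0.33787214]), 'moment': array([-0.01701977, -0.015013  ,  0.01506982]), 'grip_force': 0.0, 'finger_gap': 0.999363623935927} -0.0187
(array([[ 0.02900832, -0.99379106,  0.10741437],
       [-0.99929657, -0.0262771 ,  0.02675585],
       [-0.02376718, -0.10811495, -0.99385425]]), array([ 0.36182582, -0.04854371,  1.42590769]))
(array([[-9.90918193e-01, -1.16731902e-01,  6.67442672e-02],
       [-1.34466048e-01,  8.59761490e-01, -4.92675412e-01],
       [ 1.26787153e-04, -4.97175867e-01, -8.67649780e-01]]), array([0.42199492, 0.54632707, 1.11846627]))
```

View pics/top0b.png

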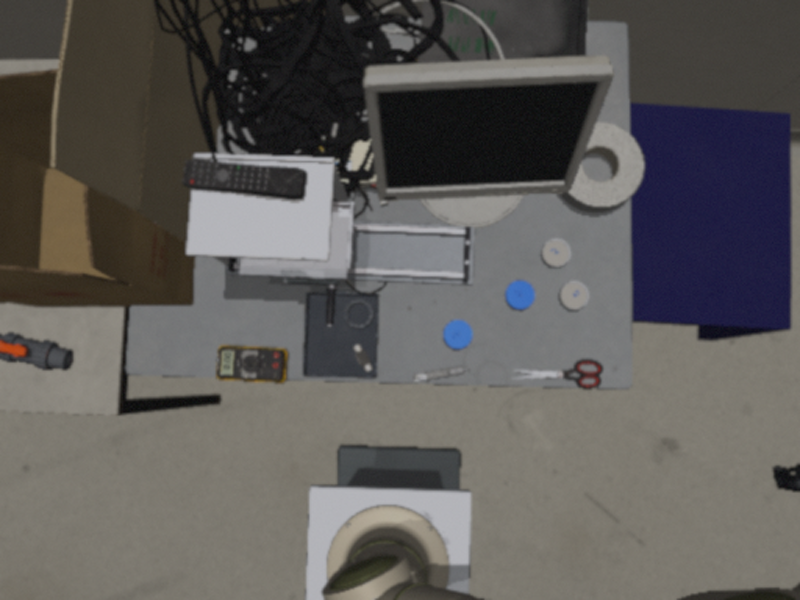

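View pics/sc0b.png

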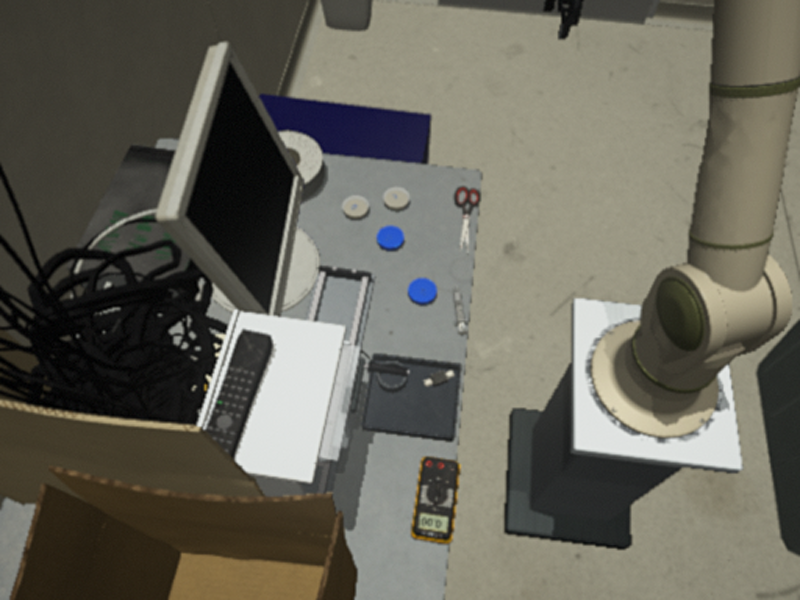

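The two buff dishes are at (557,252) and (575,295) in the 800-px view. The look-alikes are the blue discs at (520,294) and (457,334), plus a faint clear ring at (490,373). The black handle is near (330,305). Next, close crops.

```bash
python3 - <<'E'
from h import *
im=cv2.imread('pics/top0.png')
A=cv2.resize(im[90:200,110:240],None,fx=4.6,fy=4.6,interpolation=cv2.INTER_CUBIC)
B=cv2.resize(im[140:250,265:390][:,:],None,fx=4.6,fy=4.6,interpolation=cv2.INTER_CUBIC)
cv2.imwrite('pics/c1.png',cv2.resize(im[90:190,112:245],None,fx=6,fy=6,interpolation=cv2.INTER_CUBIC))
cv2.imwrite('pics/c2.png',cv2.resize(im[145:250,270:390],None,fx=5,fy=5,interpolation=cv2.INTER_CUBIC))
d=load('top0');e=load('sc0')
for n,dd,px,z in [('d0',d,(557,252),.015),('d1',d,(575,295),.015),('d0s',e,(355,207),.015),('d1s',e,(396,198),.015),('shFL',d,(188,256),.266),('shFR',d,(330,259),.266),('shRR',d,(333,157),.266),('shFRs',e,(325,481),.266),('shRRs',e,(345,324),.266)]:
    print(n,p2w(dd,px[0]/1.5625,px[1]/1.5625,z).round(4))
E
```

```text
d0 [ 0.6295 -0.3243  0.015 ]
d1 [ 0.5437 -0.3605  0.015 ]
d0s [ 0.6252 -0.3149  0.015 ]
d1s [ 0.5399 -0.3518  0.015 ]
shFL [0.5602 0.3364 0.266 ]
shFR [0.5607 0.0982 0.266 ]
shRR [0.7346 0.1003 0.266 ]
shFRs [0.5427 0.3408 0.266 ]
shRRs [0.5571 0.1037 0.266 ]
```

View pics/c1.png

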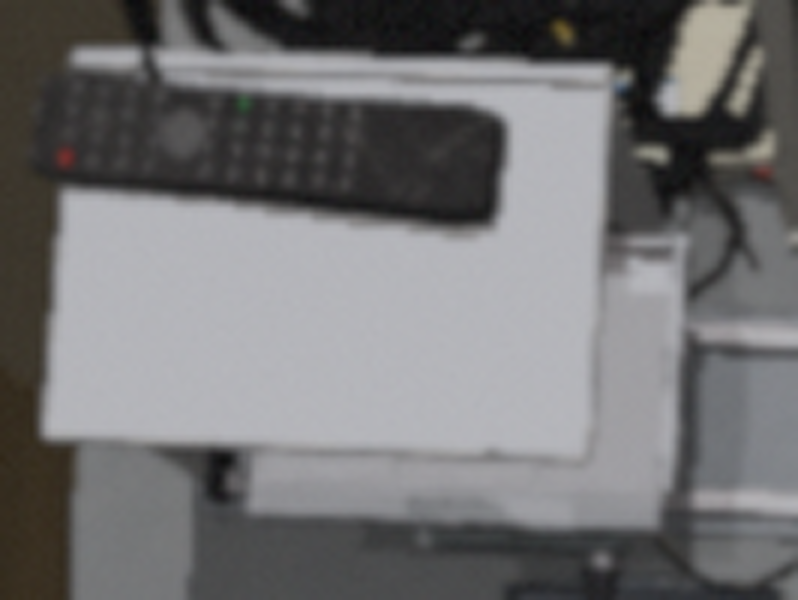

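View pics/c2.png

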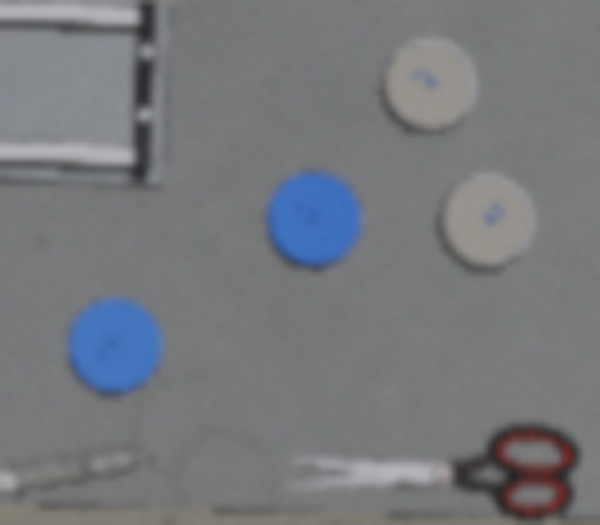

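The top view shows two dishes, marked 2 and 0 or similar, at about world (0.629,-0.324) and (0.544,-0.360). The blue discs are decoys. The carrier is slightly out to the right of the shelf, and the crank handle is near full-image px (211,195).

```bash
python3 - <<'E'
from h import *
d=load('top0');e=load('sc0')
f=lambda u,v:(112+u/6,90+v/6)
for n,px,z in [('carFR',f(660,527),.155),('carRR',f(685,235),.155),('hand top',(211,184),.142),('hand front',(211,208),.15),('shFL',f(42,438),.266),('shFR',f(585,458),.266),('shRR',f(610,65),.266),('shRL',f(72,48),.266)]:
    print(n,p2w(d,*px,z).round(4))
im=cv2.imread('pics/top0.png');im2=cv2.imread('pics/sc0.png')
cv2.imwrite('pics/c3.png',np.hstack([cv2.resize(im[165:225,185:245],(400,400),interpolation=3),cv2.resize(im2[210:270,205:265],(400,400),interpolation=3)]))
E
```

```text
carFR [0.546  0.0804 0.155 ]
carRR [0.6865 0.0737 0.155 ]
hand top [0.5294 0.1124 0.142 ]
hand front [0.4604 0.1087 0.15  ]
shFL [0.5623 0.34   0.266 ]
shFR [0.5591 0.1026 0.266 ]
shRR [0.7337 0.0988 0.266 ]
shRL [0.7375 0.3382 0.266 ]
```

View pics/c3.png

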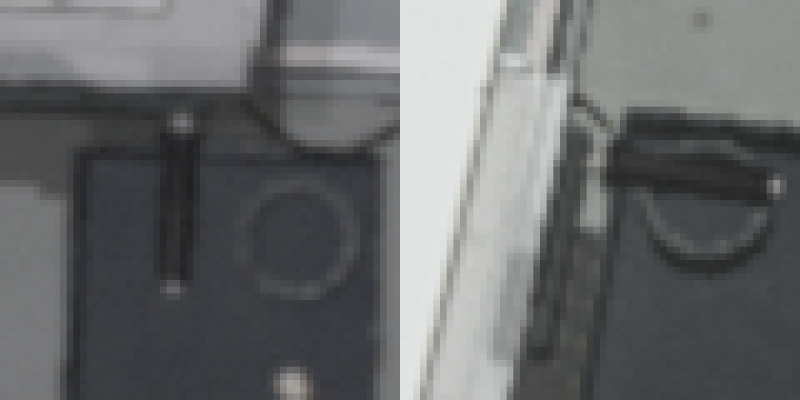

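The handle sleeve runs from px (211.9,184.5) to (211.1,207.3) in the top view. That puts its middle at about (0.495,0.110,0.142), which agrees with the carrier being about 38 mm out. Moving now.

Emit:
servo_tool(
  offset=[
    [0.245,0.28,0.1],
    [0.245,0.28,0.1],
    [0.245,0.28,0.1],
    [0.245,0.28,0.1],
    [0.245,0.28,0.1],
    [0.245,0.28,0.1],
    [0.245,0.28,0.1],
    [0.245,0.28,0.1],
  ],
  turn=[
    [0,0,-0.36],
    [0,0,-0.36],
    [0,0,-0.36],
    [0,0,-0.36],
    [0,0,-0.36],
    [0,0,-0.36],
    [0,0,-0.36],
    [0,0,-0.36],
  ],
  jaw=[0,0,0,0,0,0,0,0],
)

```text
time: 1.1
eef_pos: [0.4902, -0.4019, 0.3311]
tool_rot: [[1.0, -0.014, -0.0], [-0.014, -1.0, -0.0], [-0.0, 0.0, -1.0]]
ft_force: [-1.2, -0.2, 0.4]
finger_gap: 0.998
grip_force: 0.0
```

Emit:
servo_tool(
  offset=[
    [0.0,0.2,0.0],
    [0.0,0.4,0],
    [-0.03,0.48,0],
    [-0.03,0.48,0],
    [-0.03,0.48,0],
    [-0.03,0.48,0],
    [-0.03,0.48,0],
    [-0.03,0.48,0],
    [-0.03,0.48,0],
    [-0.03,0.48,0],
  ],
  turn=[
    [0,0,0],
    [0,0,0],
    [0,0,0],
    [0,0,0],
    [0,0,0],
    [0,0,0],
    [0,0,0],
    [0,0,0],
    [0,0,0],
    [0,0,0],
  ],
  jaw=[0,0,0,0,0,0,0,0,0,0],
)

```text
time: 2.35
eef_pos: [0.4601, 0.0755, 0.3309]
tool_rot: [[1.0, -0.018, -0.001], [-0.018, -1.0, -0.001], [-0.001, 0.001, -1.0]]
ft_force: [-0.3, 0.2, -0.1]
finger_gap: 0.997
grip_force: 0.0
```

```bash
python3 - <<'E'
from h import *
d=snap('wrist','w1');s=ctrl.read_state();print(s['time'],s['eef_pos'],s['tool_rot'][:,0],s['joints'],pose(d),w2p(d,[[.495,.11,.142],[.528,.11,.142],[.462,.11,.142]]))
crop('w1',0,0,512,384,'w1b')
E
```

```text
2.4 [0.4601975  0.07532881 0.33093055] [ 9.99827375e-01 -1.85681277e-02 -6.66701642e-04] [  -8.90946416    9.94482334   -8.68764294  116.59338797    1.90027136
   53.64088799 -109.66064941] (array([[-1.66315408e-02, -9.50954303e-01, -3.08883968e-01],
       [-9.99861588e-01,  1.59548304e-02,  4.71673596e-03],
       [ 4.42790985e-04,  3.08919662e-01, -9.51088033e-01]]), array([0.53978314, 0.07410458, 0.47377985])) [[227.71105075 145.75546213]
 [226.39428223 117.84693346]
 [228.98032758 172.12883075]]
```

View pics/w1b.png

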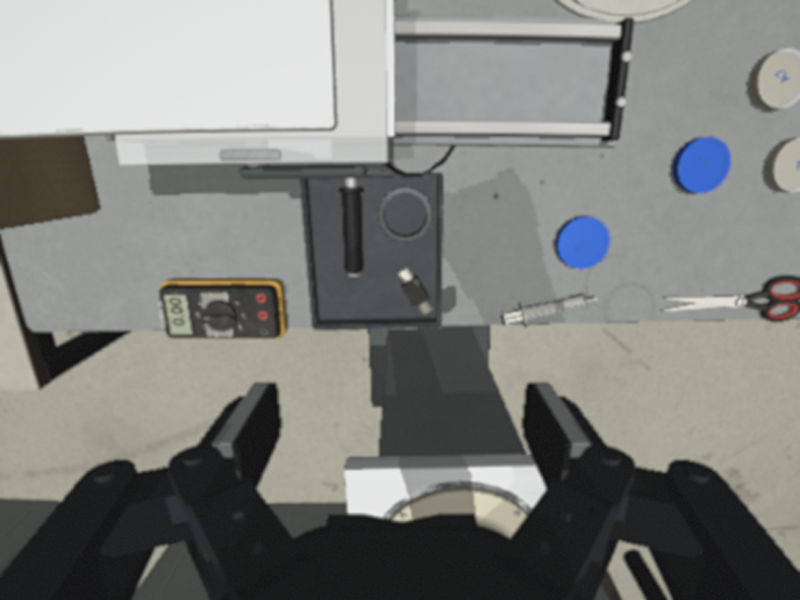

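The wrist view has the handle sleeve from (352,185) to (354,275), so its middle is at (0.493,0.112). The gripper is lined up with it. I'll descend and grip.

Emit:
servo_tool(
  offset=[
    [0.023,0.034,0],
    [0.023,0.034,-0.03],
    [0.023,0.034,-0.08],
    [0.023,0.034,-0.13],
    [0.023,0.034,-0.17],
    [0.023,0.034,-0.195],
    [0.023,0.034,-0.208],
    [0.023,0.034,-0.208],
    [0.023,0.034,-0.208],
  ],
  turn=[
    [0,0,0],
    [0,0,0],
    [0,0,0],
    [0,0,0],
    [0,0,0],
    [0,0,0],
    [0,0,0],
    [0,0,0],
    [0,0,0],
  ],
  jaw=[0,0,0,0,0,0,0,0,0],
)

```text
time: 3.52
eef_pos: [0.4837, 0.1114, 0.1241]
tool_rot: [[1.0, -0.016, 0.001], [-0.016, -1.0, 0.0], [0.001, -0.0, -1.0]]
ft_force: [-0.0, 0.8, 0.3]
finger_gap: 1.002
grip_force: 0.0
```

Emit:
servo_tool(
  offset=[
    [0,0,0],
    [0,0,0],
    [0,0,0],
    [0,0,0],
    [0,0,0],
    [0,0,0],
    [0,0,0],
  ],
  turn=[
    [0,0,0],
    [0,0,0],
    [0,0,0],
    [0,0,0],
    [0,0,0],
    [0,0,0],
    [0,0,0],
  ],
  jaw=[150,200,255,255,255,255,255],
  squeeze=25,
)

```text
time: 4.4
eef_pos: [0.4831, 0.1118, 0.1234]
tool_rot: [[1.0, -0.015, 0.0], [-0.015, -1.0, 0.0], [0.0, -0.0, -1.0]]
ft_force: [-0.6, 1.7, 6.2]
finger_gap: 0.184
grip_force: 24.5
```

Emit:
servo_tool(
  offset=[
    [0,-0.01,0],
    [-0.0005,-0.03,0],
    [-0.001,-0.055,0],
    [-0.001,-0.08,0],
    [-0.0015,-0.105,0],
    [-0.002,-0.13,0],
    [-0.0025,-0.155,0],
    [-0.003,-0.18,0],
    [-0.003,-0.195,0],
    [-0.003,-0.2,0],
  ],
  turn=[
    [0,0,0],
    [0,0,0],
    [0,0,0],
    [0,0,0],
    [0,0,0],
    [0,0,0],
    [0,0,0],
    [0,0,0],
    [0,0,0],
    [0,0,0],
  ],
  jaw=[255,255,255,255,255,255,255,255,255,255],
)

```text
time: 5.65
eef_pos: [0.4795, -0.0894, 0.1234]
tool_rot: [[1.0, -0.017, -0.001], [-0.017, -1.0, -0.0], [-0.001, 0.0, -1.0]]
ft_force: [-2.4, 1.1, 7.1]
finger_gap: 0.174
grip_force: 25.1
```

Emit:
servo_tool(
  offset=[
    [0,-0.005,0],
    [0,-0.01,0],
    [0,-0.015,0],
    [0,-0.015,0],
  ],
  turn=[
    [0,0,0],
    [0,0,0],
    [0,0,0],
    [0,0,0],
  ],
  jaw=[255,255,255,255],
)

```text
time: 6.15
eef_pos: [0.4792, -0.1024, 0.1234]
tool_rot: [[1.0, -0.014, -0.001], [-0.014, -1.0, 0.001], [-0.001, -0.001, -1.0]]
ft_force: [-4.3, 5.0, 8.9]
finger_gap: 0.175
grip_force: 25.5
```

Emit:
servo_tool(
  offset=[
    [0,0,0],
    [0,0,0],
    [0,0,0],
    [0,0,0.02],
    [0,0,0.08],
    [0,0.03,0.14],
    [-0.01,0.06,0.2],
    [-0.01,0.07,0.22],
    [-0.01,0.07,0.22],
  ],
  turn=[
    [0,0,0],
    [0,0,0],
    [0,0,0],
    [0,0,0],
    [0,0,0],
    [0,0,0],
    [0,0,0],
    [0,0,0],
    [0,0,0],
  ],
  jaw=[0,0,0,0,0,0,0,0,0],
)

```text
time: 7.28
eef_pos: [0.4709, -0.0323, 0.3455]
tool_rot: [[1.0, -0.013, 0.005], [-0.013, -1.0, -0.0], [0.005, 0.0, -1.0]]
ft_force: [0.4, 0.0, 0.3]
finger_gap: 0.999
grip_force: 0.0
```

```bash
python3 - <<'E'
from h import *
d=snap('wrist','w2');s=ctrl.read_state();print(s['time'],s['eef_pos'],w2p(d,[[.625,-.033,.166],[.625,-.033,.1565]]))
crop('w2',0,0,512,384,'w2b')
E
```

```text
7.325 [ 0.47020369 -0.03319956  0.34389004] [[255.46403522  35.79806735]
 [255.50302378  37.9950324 ]]
```

View pics/w2b.png

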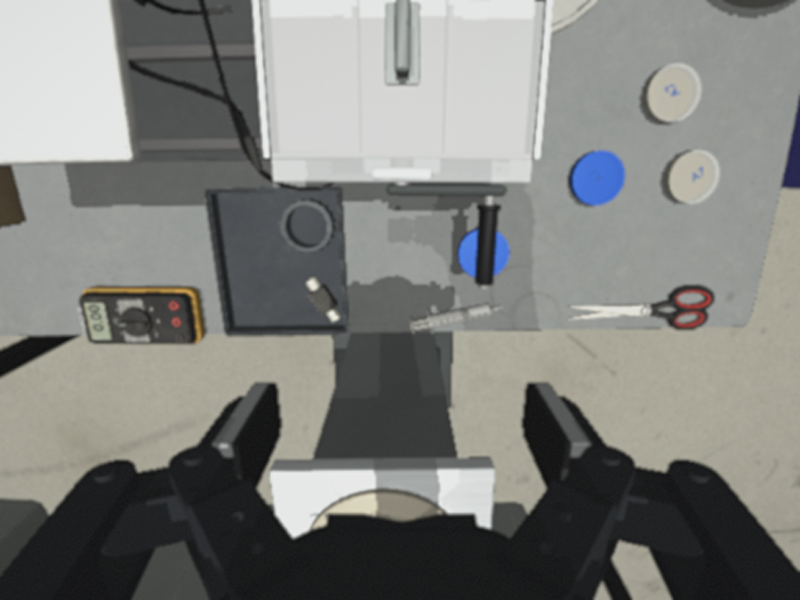

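The wrist view shows the fin at u≈403 with its near end at v≈75, the carrier fully clear of the shelf, and the dishes at (674,93) and (693,177).

```bash
python3 - <<'E'
from h import *
d=load('w2');k=1.5625
for n,u,v,z in [('finNearTop',403,69,.1805),('finNearBot',403,78,.1545),('plateNear',402,84,.1565),('boxFL',271,157,.1525),('boxFR',531,157,.1525),('d0',674,93,.015),('d1',693,177,.015),('hN',485,283,.15),('hF',488,205,.15)]:
    print(n,p2w(d,u/k,v/k,z).round(4))
E
```

```text
finNearTop [ 0.6137 -0.0354  0.1805]
finNearBot [ 0.6132 -0.0355  0.1545]
plateNear [ 0.6089 -0.0348  0.1565]
boxFL [0.5606 0.0652 0.1525]
boxFR [ 0.5582 -0.1321  0.1525]
d0 [ 0.6264 -0.3195  0.015 ]
d1 [ 0.5414 -0.3549  0.015 ]
hN [ 0.459  -0.1019  0.15  ]
hF [ 0.5224 -0.1014  0.15  ]
```

Emit:
servo_tool(
  offset=[
    [0.04,0,0],
    [0.09,0,0],
    [0.1,0,0],
    [0.1,0,0],
    [0.1,0,0],
    [0.1,0,0],
  ],
  turn=[
    [0,0,0],
    [0,0,0],
    [0,0,0],
    [0,0,0],
    [0,0,0],
    [0,0,0],
  ],
  jaw=[0,0,0,0,0,0],
)

```text
time: 8.07
eef_pos: [0.5691, -0.0335, 0.3435]
tool_rot: [[1.0, -0.015, -0.0], [-0.015, -1.0, -0.0], [-0.0, 0.0, -1.0]]
ft_force: [-0.3, -0.3, 0.3]
finger_gap: 1.002
grip_force: 0.0
```

```bash
python3 - <<'E'
from h import *
d=snap('wrist','w3');s=ctrl.read_state();print(s['time'],s['eef_pos'],w2p(d,[[.625,-.033,.166],[.625,-.033,.1565]]))
crop('w3',130,0,400,203,'w3b')
E
```

```text
8.125 [ 0.56934614 -0.03348386  0.34359269] [[255.37043683 128.45887238]
 [255.407515   127.85609378]]
```

View pics/w3b.png

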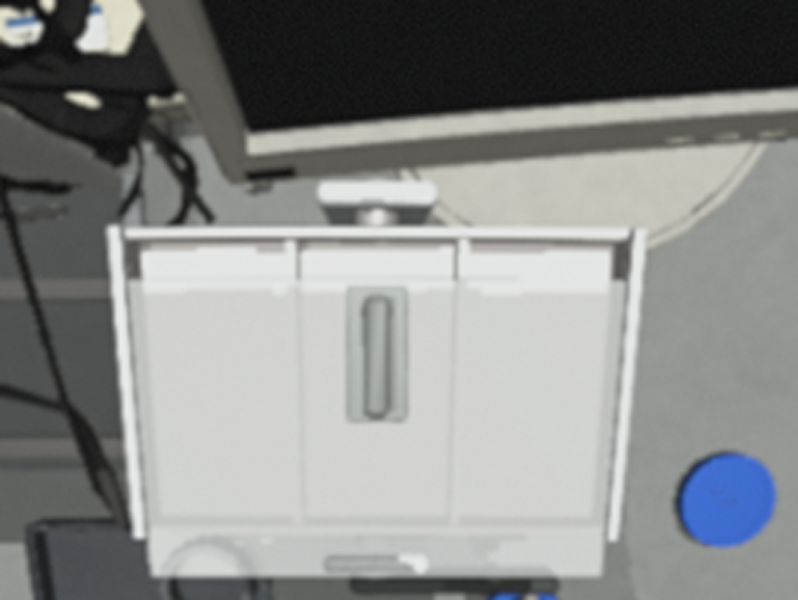

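The cover is ajar by about 20 mm. The fin's top runs from crop (376,296) to (376,416). The monitor stands behind it, so I'll check its clearance.

```bash
python3 - <<'E'
from h import *
d=load('w3');k=800/270
for n,u,v,z in [('finFarTop',376,296,.1805),('finNearTop',376,416,.1805),('boxFL',150,527,.1525),('boxFR',603,531,.1525),('boxRL',124,232,.1525),('boxRR',640,234,.1525),('coverN L',152,577,.1565),('coverN R',601,577,.1565),('partL top f',298,522,.1485),('partR top f',455,522,.1485)]:
    print(n,p2w(d,130+u/k,v/k,z).round(4))
# monitor corner: wrist2views
def ray(d,u,v):
    a=p2w(d,u,v,0.);R,c=pose(d);r=a-c;return c,r/np.linalg.norm(r)
def tri(*r):
    A=sum(np.eye(3)-np.outer(x[1],x[1]) for x in r);b=sum((np.eye(3)-np.outer(x[1],x[1]))@x[0] for x in r);return np.linalg.solve(A,b)
t=load('top0')
print(tri(ray(d,130+245/k,152/k),ray(t,380/1.5625,196/1.5625)))
E
```

```text
finFarTop [ 0.6561 -0.0352  0.1805]
finNearTop [ 0.613  -0.0346  0.1805]
boxFL [0.564  0.0635 0.1525]
boxFR [ 0.5595 -0.1319  0.1525]
boxRL [0.6825 0.0625 0.1525]
boxRR [ 0.679  -0.1383  0.1525]
coverN L [0.5426 0.0637 0.1565]
coverN R [ 0.5399 -0.1313  0.1565]
partL top f [ 5.642e-01 -1.000e-04  1.485e-01]
partR top f [ 0.5633 -0.0682  0.1485]
[0.73458156 0.03328391 0.01816865]
```

Emit:
servo_tool(
  offset=[
    [0.03,-0.001,-0.02],
    [0.053,-0.0015,-0.07],
    [0.053,-0.0015,-0.12],
    [0.053,-0.0015,-0.16],
    [0.053,-0.0015,-0.182],
    [0.053,-0.0015,-0.182],
    [0.053,-0.0015,-0.182],
  ],
  turn=[
    [0,0,0],
    [0,0,0],
    [0,0,0],
    [0,0,0],
    [0,0,0],
    [0,0,0],
    [0,0,0],
  ],
  jaw=[0,0,0,0,0,0,0],
)

```text
time: 9.0
eef_pos: [0.6236, -0.0348, 0.1625]
tool_rot: [[1.0, -0.015, 0.002], [-0.015, -1.0, -0.0], [0.002, 0.0, -1.0]]
ft_force: [-0.6, 0.3, 0.3]
finger_gap: 1.001
grip_force: 0.0
```

Emit:
servo_tool(
  offset=[
    [0,0,0],
    [0,0,0],
    [0,0,0],
    [0,0,0],
    [0,0,0],
    [0,0,0],
  ],
  turn=[
    [0,0,0],
    [0,0,0],
    [0,0,0],
    [0,0,0],
    [0,0,0],
    [0,0,0],
  ],
  jaw=[200,255,255,255,255,255],
)

```text
time: 9.75
eef_pos: [0.6231, -0.0348, 0.1615]
tool_rot: [[1.0, -0.015, 0.0], [-0.015, -1.0, 0.0], [0.0, -0.0, -1.0]]
ft_force: [-1.3, -0.2, 3.9]
finger_gap: 0.112
grip_force: 30.7
```

Emit:
servo_tool(
  offset=[
    [-0.005,0,0],
    [-0.02,0,0],
    [-0.04,0.0005,0],
    [-0.06,0.001,0],
    [-0.08,0.001,0],
    [-0.093,0.0015,0],
    [-0.1,0.0015,0],
    [-0.103,0.0015,0],
    [-0.103,0.0015,0],
  ],
  turn=[
    [0,0,0],
    [0,0,0],
    [0,0,0],
    [0,0,0],
    [0,0,0],
    [0,0,0],
    [0,0,0],
    [0,0,0],
    [0,0,0],
  ],
  jaw=[255,255,255,255,255,255,255,255,255],
)

```text
time: 10.88
eef_pos: [0.5233, -0.033, 0.1615]
tool_rot: [[1.0, -0.015, 0.006], [-0.015, -1.0, 0.001], [0.006, -0.001, -1.0]]
ft_force: [10.9, 1.0, -6.1]
finger_gap: 0.108
grip_force: 29.4
```

Emit:
servo_tool(
  offset=[
    [0,0,0],
    [0,0,0],
    [0,0,0.04],
    [0,0,0.1],
    [0.01,-0.04,0.14],
    [0.03,-0.1,0.14],
    [0.065,-0.16,0.14],
    [0.065,-0.22,0.14],
    [0.065,-0.28,0.13],
    [0.065,-0.297,0.13],
  ],
  turn=[
    [0,0,0],
    [0,0,0],
    [0,0,0],
    [0,0,0],
    [0,0,0.18],
    [0,0,0.36],
    [0,0,0.54],
    [0,0,0.72],
    [0,0,0.9],
    [0,0,1.08],
  ],
  jaw=[0,0,0,0,0,0,0,0,0,0],
)

```text
time: 12.12
eef_pos: [0.5826, -0.3355, 0.2893]
tool_rot: [[0.485, 0.875, -0.004], [0.875, -0.485, -0.0], [-0.002, -0.003, -1.0]]
ft_force: [-0.4, 1.1, 0.9]
finger_gap: 0.997
grip_force: 0.0
```

Emit:
servo_tool(
  offset=[
    [0,0,0],
    [0,0,0],
    [0,0,0],
    [0,0,0],
    [0,0,0],
  ],
  turn=[
    [0,0,0.18],
    [0,0,0.36],
    [0,0,0.49],
    [0,0,0.49],
    [0,0,0.49],
  ],
  jaw=[45,45,45,45,45],
)

```text
time: 12.75
eef_pos: [0.5847, -0.3303, 0.291]
tool_rot: [[0.019, 1.0, -0.001], [1.0, -0.019, 0.0], [0.0, -0.001, -1.0]]
ft_force: [0.2, -0.3, 0.2]
finger_gap: 0.821
grip_force: 0.0
```

```bash
cat > dish.py <<'E'
from h import *
def dishes(d,z=.015):
    im=d['color'].astype(int); r,g,b=im[...,0],im[...,1],im[...,2]
    m=((r-b>8)&(r>120)).astype(np.uint8)
    m=cv2.morphologyEx(m,cv2.MORPH_OPEN,np.ones((5,5)))
    n,l,st,c=cv2.connectedComponentsWithStats(m)
    for i in range(1,n):
        if st[i,4]<150: continue
        w=p2w(d,*c[i],z)
        if 0.4<w[0]<.75 and -.5<w[1]<-.15:
            x,y,ww,h,_=st[i]; L=p2w(d,x,c[i][1],z);R=p2w(d,x+ww,c[i][1],z);T=p2w(d,c[i][0],y,z);B=p2w(d,c[i][0],y+h,z)
            print(c[i].round(1),st[i],w.round(4),'size',np.linalg.norm(L-R).round(4),np.linalg.norm(T-B).round(4))
E
python3 - <<'E'
from dish import *
d=snap('wrist','w4');s=ctrl.read_state();print(s['time'],s['eef_pos'],s['tool_rot'][:,0],s['joints'][6]);dishes(d)
t=snap('top','t4');dishes(t)
cv2.imwrite('pics/w4b.png',np.hstack([cv2.resize(cv2.imread('pics/w4.png'),(400,300)),cv2.resize(cv2.imread('pics/t4.png'),(400,300))]))
E
```

```text
12.8 [ 0.58481327 -0.33027369  0.29112984] [1.83162282e-02 9.99832244e-01 6.26203803e-06] 6.223307029007667
[279.1 155. ] [269 141  24  26 336] [ 0.6201 -0.323   0.015 ] size 0.0374 0.0406
[229.5 174.9] [215 160  31  31 686] [ 0.5414 -0.3535  0.015 ] size 0.0494 0.0508
```

View pics/w4b.png

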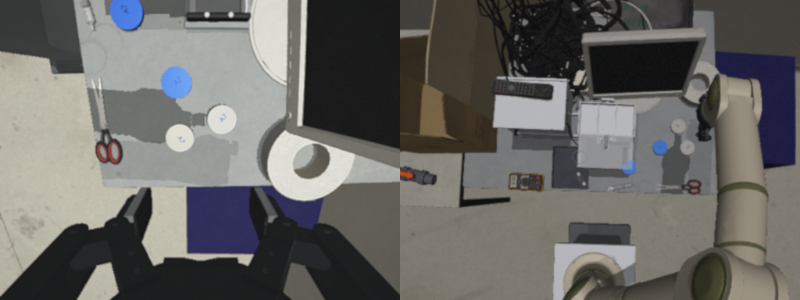

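The wrist view shows both dishes at half-scale (221,119) and (180,138). The blue disc at (177,82) is separate. I'll refine with a circle fit.

```bash
cat >> dish.py <<'E'
def hough(d,z=.015,box=(.45,.72,-.45,-.25),r=(14,20)):
    g=cv2.cvtColor(d['color'],cv2.COLOR_RGB2GRAY); g4=cv2.resize(g,None,fx=4,fy=4,interpolation=3)
    c=cv2.HoughCircles(cv2.GaussianBlur(g4,(0,0),2),cv2.HOUGH_GRADIENT,1,60,param1=60,param2=20,minRadius=r[0]*4,maxRadius=r[1]*4)
    for u,v,rr in (c[0] if c is not None else []):
        u,v,rr=(u+.5)/4-.5,(v+.5)/4-.5,rr/4
        w=p2w(d,u,v,z)
        if box[0]<w[0]<box[1] and box[2]<w[1]<box[3]:
            q=p2w(d,u+rr,v,z);y0,x0=int(v),int(u);print('px',round(u,1),round(v,1),'r',round(np.linalg.norm(q-w),4),w.round(4),d['color'][y0-6:y0+7,x0-6:x0+7].mean((0,1)).round())
E
python3 -c "
from dish import *
d=load('w4');hough(d);print();hough(load('top0'),r=(7,12));"
```

```text
px 283.8 152.5 r 0.0285 [ 0.6274 -0.3193  0.015 ] [211. 213. 214.]
px 229.0 176.0 r 0.0277 [ 0.5406 -0.3553  0.015 ] [213. 214. 209.]

px 368.0 187.8 r 0.0303 [ 0.547  -0.3605  0.015 ] [147. 144. 143.]
```

Circle fits give dish A at (0.627,-0.319) and dish B at (0.541,-0.355), with radius 28 mm as specified. Picking A.

Emit:
servo_tool(
  offset=[
    [0.043,0.011,0],
    [0.043,0.011,-0.06],
    [0.043,0.011,-0.12],
    [0.043,0.011,-0.18],
    [0.043,0.011,-0.23],
    [0.043,0.011,-0.26],
    [0.043,0.011,-0.28],
    [0.043,0.011,-0.29],
    [0.043,0.011,-0.29],
    [0.043,0.011,-0.29],
  ],
  turn=[
    [0,0,0],
    [0,0,0],
    [0,0,0],
    [0,0,0],
    [0,0,0],
    [0,0,0],
    [0,0,0],
    [0,0,0],
    [0,0,0],
    [0,0,0],
  ],
  jaw=[45,45,45,45,45,45,45,45,45,45],
)

```text
time: 14.1
eef_pos: [0.6288, -0.3197, 0.0026]
tool_rot: [[0.016, 1.0, 0.002], [1.0, -0.016, -0.001], [-0.001, 0.002, -1.0]]
ft_force: [-1.2, -0.6, -0.3]
finger_gap: 0.824
grip_force: 0.0
```

Emit:
servo_tool(
  offset=[
    [0,0,0],
    [0,0,0],
    [0,0,0],
    [0,0,0],
    [0,0,0],
  ],
  turn=[
    [0,0,0],
    [0,0,0],
    [0,0,0],
    [0,0,0],
    [0,0,0],
  ],
  jaw=[90,120,150,150,150],
  squeeze=25,
)

```text
time: 14.72
eef_pos: [0.6286, -0.3196, 0.0027]
tool_rot: [[0.016, 1.0, 0.001], [1.0, -0.016, -0.001], [-0.001, 0.001, -1.0]]
ft_force: [-1.2, 0.8, 5.6]
finger_gap: 0.621
grip_force: 25.5
```

Emit:
servo_tool(
  offset=[
    [0,0,0.01],
    [0,0,0.04],
    [0,0,0.09],
    [0,0,0.15],
    [0,0,0.2],
    [0,0,0.22],
    [0,0,0.22],
  ],
  turn=[
    [0,0,0],
    [0,0,0],
    [0,0,0],
    [0,0,0],
    [0,0,0],
    [0,0,0],
    [0,0,0],
  ],
  jaw=[150,150,150,150,150,150,150],
)

```text
time: 15.6
eef_pos: [0.6284, -0.3196, 0.2228]
tool_rot: [[0.016, 1.0, 0.002], [1.0, -0.016, -0.001], [-0.001, 0.002, -1.0]]
ft_force: [-0.2, -0.7, -0.7]
finger_gap: 0.617
grip_force: 26.5
```

```bash
python3 - <<'E'
from dish import *
d=snap('wrist','w5');s=ctrl.read_state();print(s['time'],s['eef_pos'],s['finger_gap'],s['grip_force']);hough(d)
crop('w5',0,0,512,384,'w5b',1)
E
```

```text
15.65 [ 0.62756621 -0.31940744  0.2209445 ] 0.6234155685336227 26.45444072317332
px 193.8 196.8 r 0.0273 [ 0.5428 -0.3565  0.015 ] [203. 202. 192.]
```

View pics/w5b.png

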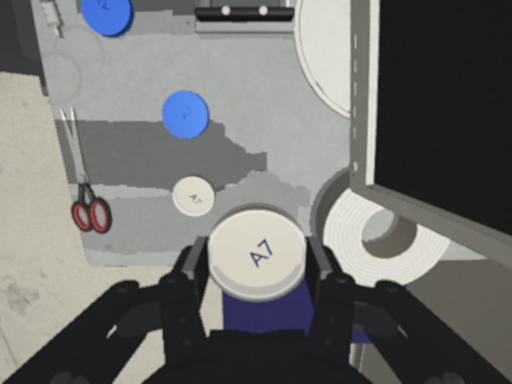

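Dish A is held: gap 0.62, lid up, centred between the pads at (257,253). Dish B is unchanged at (0.542,-0.356). Moving over the right pocket.

Emit:
servo_tool(
  offset=[
    [0,0.03,0],
    [-0.002,0.08,0],
    [-0.004,0.13,0],
    [-0.006,0.18,0],
    [-0.006,0.21,0],
    [-0.006,0.217,0],
    [-0.006,0.217,0],
    [-0.006,0.217,0],
  ],
  turn=[
    [0,0,0],
    [0,0,0],
    [0,0,0],
    [0,0,0],
    [0,0,0],
    [0,0,0],
    [0,0,0],
    [0,0,0],
  ],
  jaw=[150,150,150,150,150,150,150,150],
)

```text
time: 16.65
eef_pos: [0.6218, -0.1042, 0.2205]
tool_rot: [[0.018, 1.0, -0.001], [1.0, -0.018, -0.001], [-0.001, -0.001, -1.0]]
ft_force: [-0.2, 0.4, -0.7]
finger_gap: 0.617
grip_force: 26.5
```

```bash
python3 - <<'E'
from dish import *
d=snap('wrist','w6');s=ctrl.read_state();print(s['time'],s['eef_pos'],s['finger_gap'],s['grip_force'])
print(w2p(d,[[.622,-.0682,.1485],[.622,-.0001,.1485],[.622,.068,.1525],[.622,-.138,.1525]]))
crop('w6',80,0,440,270,'w6b')
E
```

```text
16.7 [ 0.62182493 -0.10412871  0.22063368] 0.619008172339188 26.451582424342632
[[255.39223374 162.79672413]
 [253.7062976   71.50168512]
 [251.62491152 -38.52887466]
 [256.8310344  242.86591281]]
```

View pics/w6b.png

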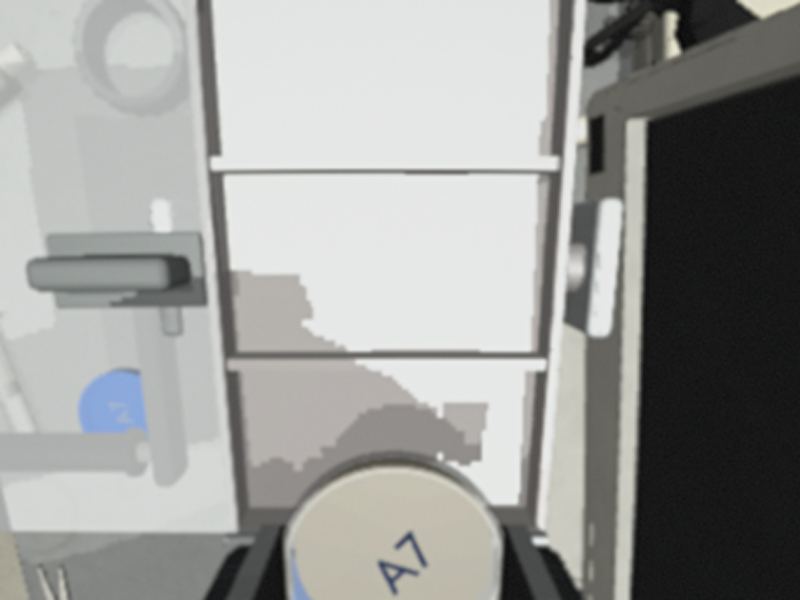

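Partition tops sit at crop v=163 and v=364, i.e. y=-0.0015 and -0.069, so the right pocket centre is at y≈-0.103. Lowering.

Emit:
servo_tool(
  offset=[
    [0,0.001,-0.02],
    [0,0.001,-0.045],
    [0,0.001,-0.06],
    [0,0.001,-0.07],
    [0,0.001,-0.077],
    [0,0.001,-0.082],
    [0,0.001,-0.083],
    [0,0.001,-0.083],
  ],
  turn=[
    [0,0,0],
    [0,0,0],
    [0,0,0],
    [0,0,0],
    [0,0,0],
    [0,0,0],
    [0,0,0],
    [0,0,0],
  ],
  jaw=[150,150,150,150,150,150,150,150],
)

```text
time: 17.7
eef_pos: [0.6222, -0.1013, 0.1386]
tool_rot: [[0.016, 1.0, 0.0], [1.0, -0.016, -0.0], [-0.0, 0.0, -1.0]]
ft_force: [0.0, -0.7, 0.4]
finger_gap: 0.624
grip_force: 26.5
```

Emit:
servo_tool(
  offset=[
    [0,-0.001,-0.001],
    [0,-0.001,-0.002],
    [0,-0.001,-0.002],
    [0,-0.001,-0.002],
  ],
  turn=[
    [0,0,0],
    [0,0,0],
    [0,0,0],
    [0,0,0],
  ],
  jaw=[150,150,150,150],
)

```text
time: 18.2
eef_pos: [0.6221, -0.1023, 0.1363]
tool_rot: [[0.016, 1.0, 0.0], [1.0, -0.016, -0.0], [-0.0, 0.0, -1.0]]
ft_force: [0.4, -0.3, -1.0]
finger_gap: 0.622
grip_force: 26.5
```

Emit:
servo_tool(
  offset=[
    [0,0,0],
    [0,0,0],
    [0,0,0],
    [0,0,0],
    [0,0,0.03],
    [0,0,0.09],
    [0,-0.05,0.14],
    [-0.02,-0.11,0.16],
    [-0.05,-0.17,0.16],
    [-0.07,-0.22,0.16],
  ],
  turn=[
    [0,0,0],
    [0,0,0],
    [0,0,0],
    [0,0,0],
    [0,0,0],
    [0,0,0],
    [0,0,0],
    [0,0,0],
    [0,0,0],
    [0,0,0],
  ],
  jaw=[70,50,45,45,45,45,45,45,45,45],
)

```text
time: 19.45
eef_pos: [0.5536, -0.3183, 0.297]
tool_rot: [[0.016, 1.0, 0.001], [1.0, -0.016, -0.001], [-0.001, 0.001, -1.0]]
ft_force: [1.5, -0.1, 0.3]
finger_gap: 0.827
grip_force: 0.0
```

Emit:
servo_tool(
  offset=[
    [0,-0.02,0],
    [0,-0.02,0],
    [0,-0.02,0],
    [0,-0.02,0],
  ],
  turn=[
    [0,0,0],
    [0,0,0],
    [0,0,0],
    [0,0,0],
  ],
  jaw=[45,45,45,45],
)

```text
time: 19.95
eef_pos: [0.5553, -0.3345, 0.2963]
tool_rot: [[0.013, 1.0, 0.0], [1.0, -0.013, 0.001], [0.001, 0.0, -1.0]]
ft_force: [0.1, 0.4, 0.6]
finger_gap: 0.824
grip_force: 0.0
```

```bash
python3 - <<'E'
from dish import *
d=snap('wrist','w7');s=ctrl.read_state();print(s['time'],s['eef_pos'],s['finger_gap'],s['grip_force']);hough(d)
t=snap('top','t7');hough(t,z=.1475,box=(.5,.72,-.15,.1),r=(8,13))
E
```

```text
20.0 [ 0.55517709 -0.33481795  0.29633474] 0.8249033903339199 0.0
px 247.8 172.8 r 0.0284 [ 0.5414 -0.3558  0.015 ] [207. 208. 204.]
```

Dish B is still at (0.541,-0.356).

Emit:
servo_tool(
  offset=[
    [-0.014,-0.021,0],
    [-0.014,-0.021,-0.06],
    [-0.014,-0.021,-0.12],
    [-0.014,-0.021,-0.18],
    [-0.014,-0.021,-0.23],
    [-0.014,-0.021,-0.26],
    [-0.014,-0.021,-0.28],
    [-0.014,-0.021,-0.293],
    [-0.014,-0.021,-0.294],
    [-0.014,-0.021,-0.294],
  ],
  turn=[
    [0,0,0],
    [0,0,0],
    [0,0,0],
    [0,0,0],
    [0,0,0],
    [0,0,0],
    [0,0,0],
    [0,0,0],
    [0,0,0],
    [0,0,0],
  ],
  jaw=[45,45,45,45,45,45,45,45,45,45],
)

```text
time: 21.3
eef_pos: [0.541, -0.358, 0.0032]
tool_rot: [[0.016, 1.0, 0.001], [1.0, -0.016, -0.001], [-0.001, 0.001, -1.0]]
ft_force: [0.3, -0.2, -0.2]
finger_gap: 0.826
grip_force: 0.0
```

Emit:
servo_tool(
  offset=[
    [0,0,0],
    [0,0,0],
    [0,0,0],
    [0,0,0],
    [0,0,0],
  ],
  turn=[
    [0,0,0],
    [0,0,0],
    [0,0,0],
    [0,0,0],
    [0,0,0],
  ],
  jaw=[90,120,150,150,150],
  squeeze=25,
)

```text
time: 21.92
eef_pos: [0.5408, -0.3581, 0.0035]
tool_rot: [[0.016, 1.0, 0.001], [1.0, -0.016, -0.001], [-0.001, 0.001, -1.0]]
ft_force: [-1.3, -0.0, 7.0]
finger_gap: 0.621
grip_force: 25.3
```

Emit:
servo_tool(
  offset=[
    [0,0,0.01],
    [0,0,0.04],
    [0,0,0.09],
    [0,0,0.15],
    [0,0,0.2],
    [0,0,0.22],
    [0,0,0.22],
    [0,0,0.22],
  ],
  turn=[
    [0,0,0],
    [0,0,0],
    [0,0,0],
    [0,0,0],
    [0,0,0],
    [0,0,0],
    [0,0,0],
    [0,0,0],
  ],
  jaw=[150,150,150,150,150,150,150,150],
)

```text
time: 22.92
eef_pos: [0.5394, -0.3575, 0.2207]
tool_rot: [[0.016, 1.0, -0.002], [1.0, -0.016, 0.001], [0.001, -0.002, -1.0]]
ft_force: [0.1, 1.2, -0.1]
finger_gap: 0.619
grip_force: 26.4
```

Emit:
servo_tool(
  offset=[
    [0.02,0.03,0],
    [0.04,0.08,0],
    [0.06,0.13,0],
    [0.0815,0.18,0],
    [0.0815,0.23,0],
    [0.0815,0.28,0],
    [0.0815,0.31,0],
    [0.0815,0.321,0],
    [0.0815,0.321,0],
    [0.0815,0.321,0],
  ],
  turn=[
    [0,0,0],
    [0,0,0],
    [0,0,0],
    [0,0,0],
    [0,0,0],
    [0,0,0],
    [0,0,0],
    [0,0,0],
    [0,0,0],
    [0,0,0],
  ],
  jaw=[150,150,150,150,150,150,150,150,150,150],
)

```text
time: 24.18
eef_pos: [0.6218, -0.0387, 0.2216]
tool_rot: [[0.018, 1.0, -0.001], [1.0, -0.018, -0.001], [-0.001, -0.001, -1.0]]
ft_force: [0.2, 1.1, -0.0]
finger_gap: 0.618
grip_force: 26.4
```

Emit:
servo_tool(
  offset=[
    [0,0,-0.02],
    [0,0,-0.045],
    [0,0,-0.06],
    [0,0,-0.068],
    [0,0,-0.068],
    [0,0,-0.068],
  ],
  turn=[
    [0,0,0],
    [0,0,0],
    [0,0,0],
    [0,0,0],
    [0,0,0],
    [0,0,0],
  ],
  jaw=[150,150,150,150,150,150],
)

```text
time: 24.92
eef_pos: [0.6223, -0.0367, 0.1549]
tool_rot: [[0.016, 1.0, 0.001], [1.0, -0.016, -0.0], [-0.0, 0.001, -1.0]]
ft_force: [-0.3, -0.5, -0.0]
finger_gap: 0.618
grip_force: 26.4
```

Emit:
servo_tool(
  offset=[
    [0,0,-0.006],
    [0,0,-0.012],
    [0,0,-0.016],
    [0,0,-0.0175],
    [0,0,-0.0175],
    [0,0,-0.0175],
  ],
  turn=[
    [0,0,0],
    [0,0,0],
    [0,0,0],
    [0,0,0],
    [0,0,0],
    [0,0,0],
  ],
  jaw=[150,150,150,150,150,150],
)

```text
time: 25.68
eef_pos: [0.622, -0.0366, 0.1368]
tool_rot: [[0.016, 1.0, 0.0], [1.0, -0.016, 0.0], [0.0, 0.0, -1.0]]
ft_force: [-0.8, 0.1, -0.2]
finger_gap: 0.62
grip_force: 26.4
```

Emit:
servo_tool(
  offset=[
    [0,0,0],
    [0,0,0],
    [0,0,0],
    [0,0,0],
    [0,0,0.03],
    [0,0,0.09],
    [-0.02,0,0.15],
    [-0.06,0,0.19],
    [-0.1,0,0.21],
    [-0.1,0,0.21],
  ],
  turn=[
    [0,0,0],
    [0,0,0],
    [0,0,0],
    [0,0,0],
    [0,0,0],
    [0,0,0],
    [0,0,-0.18],
    [0,0,-0.36],
    [0,0,-0.54],
    [0,0,-0.72],
  ],
  jaw=[70,50,45,45,45,45,0,0,0,0],
)

```text
time: 26.92
eef_pos: [0.52, -0.0367, 0.3491]
tool_rot: [[0.676, 0.737, 0.003], [0.737, -0.676, -0.002], [0.001, 0.003, -1.0]]
ft_force: [1.1, 0.1, 0.8]
finger_gap: 1.0
grip_force: 0.0
```

Emit:
servo_tool(
  offset=[
    [0.02,0,0],
    [0.03,0,0],
    [0.04,0,0],
    [0.05,0,0],
    [0.05,0,0],
    [0.05,0,0],
    [0.05,0,0],
  ],
  turn=[
    [0,0,-0.18],
    [0,0,-0.36],
    [0,0,-0.54],
    [0,0,-0.72],
    [0,0,-0.85],
    [0,0,-0.85],
    [0,0,-0.85],
  ],
  jaw=[0,0,0,0,0,0,0],
)

```text
time: 27.8
eef_pos: [0.5717, -0.0365, 0.3467]
tool_rot: [[1.0, -0.012, -0.0], [-0.012, -1.0, -0.0], [-0.0, 0.0, -1.0]]
ft_force: [-0.0, -0.7, -0.2]
finger_gap: 0.995
grip_force: 0.0
```

```bash
python3 - <<'E'
from dish import *
d=snap('wrist','w8');s=ctrl.read_state();print(s['time'],s['eef_pos'],s['tool_rot'][:,0],s['finger_gap']);hough(d,z=.1475,box=(.5,.72,-.2,.1),r=(16,35))
crop('w8',100,0,420,240,'w8b')
E
```

```text
27.85 [ 0.57175775 -0.03663199  0.34673658] [ 9.99919086e-01 -1.27207288e-02 -6.75910453e-05] 0.9995368465702094
px 307.8 131.0 r 0.0299 [ 0.6224 -0.1006  0.1475] [164. 166. 167.]
px 312.2 106.0 r 0.0374 [ 0.6521 -0.1048  0.1475] [206. 207. 204.]
px 251.8 91.5 r 0.0342 [ 0.6693 -0.0319  0.1475] [206. 207. 205.]
px 197.5 102.8 r 0.0253 [0.6574 0.0338 0.1475] [217. 218. 217.]
```

View pics/w8b.png

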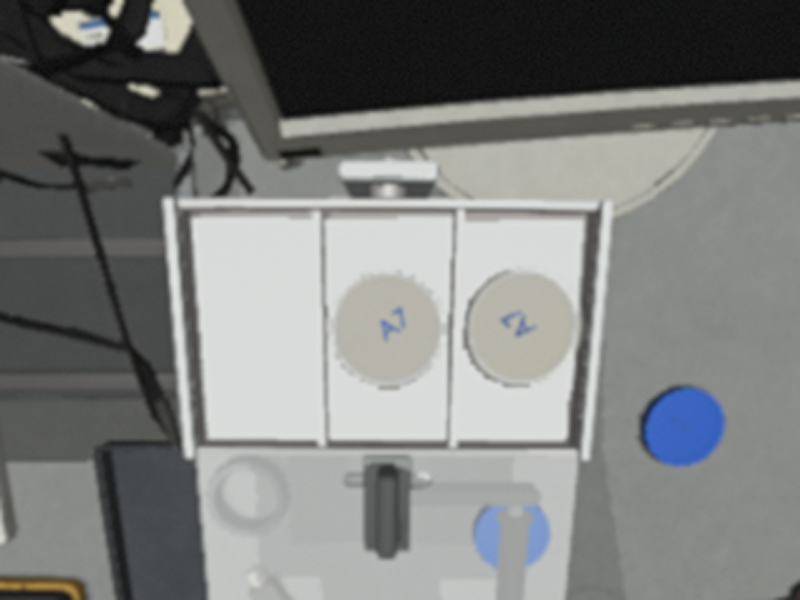

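Both dishes lie flat, lid up, in their own pockets: the middle one at (388,328) and the right one at (521,326). The fin is at (386,510). Closing the cover.

Emit:
servo_tool(
  offset=[
    [-0.043,0.003,-0.02],
    [-0.043,0.003,-0.07],
    [-0.043,0.003,-0.12],
    [-0.043,0.003,-0.16],
    [-0.043,0.003,-0.184],
    [-0.043,0.003,-0.184],
    [-0.043,0.003,-0.184],
  ],
  turn=[
    [0,0,0],
    [0,0,0],
    [0,0,0],
    [0,0,0],
    [0,0,0],
    [0,0,0],
    [0,0,0],
  ],
  jaw=[0,0,0,0,0,0,0],
)

```text
time: 28.72
eef_pos: [0.5295, -0.0337, 0.1636]
tool_rot: [[1.0, -0.015, 0.001], [-0.015, -1.0, 0.0], [0.001, -0.0, -1.0]]
ft_force: [-0.1, 0.2, 0.5]
finger_gap: 1.001
grip_force: 0.0
```

Emit:
servo_tool(
  offset=[
    [0,0,0],
    [0,0,0],
    [0,0,0],
    [0,0,0],
    [0,0,0],
    [0,0,0],
  ],
  turn=[
    [0,0,0],
    [0,0,0],
    [0,0,0],
    [0,0,0],
    [0,0,0],
    [0,0,0],
  ],
  jaw=[200,255,255,255,255,255],
)

```text
time: 29.48
eef_pos: [0.529, -0.0332, 0.1629]
tool_rot: [[1.0, -0.015, 0.0], [-0.015, -1.0, 0.0], [0.0, -0.0, -1.0]]
ft_force: [-0.9, 3.0, 5.0]
finger_gap: 0.109
grip_force: 31.0
```

Emit:
servo_tool(
  offset=[
    [0.005,0,0],
    [0.02,0,0],
    [0.04,-0.0005,0],
    [0.06,-0.001,0],
    [0.08,-0.001,0],
    [0.095,-0.0015,0],
    [0.105,-0.0015,0],
    [0.112,-0.0015,0],
    [0.116,-0.0015,0],
    [0.116,-0.0015,0],
  ],
  turn=[
    [0,0,0],
    [0,0,0],
    [0,0,0],
    [0,0,0],
    [0,0,0],
    [0,0,0],
    [0,0,0],
    [0,0,0],
    [0,0,0],
    [0,0,0],
  ],
  jaw=[255,255,255,255,255,255,255,255,255,255],
)

```text
time: 30.72
eef_pos: [0.6459, -0.0353, 0.163]
tool_rot: [[1.0, -0.015, 0.001], [-0.015, -1.0, -0.0], [0.001, 0.0, -1.0]]
ft_force: [0.6, 0.8, 4.6]
finger_gap: 0.111
grip_force: 30.9
```

Emit:
servo_tool(
  offset=[
    [0.002,0,0],
    [0.003,0,0],
    [0.003,0,0],
  ],
  turn=[
    [0,0,0],
    [0,0,0],
    [0,0,0],
  ],
  jaw=[255,255,255],
)

```text
time: 31.1
eef_pos: [0.647, -0.0353, 0.163]
tool_rot: [[1.0, -0.015, -0.002], [-0.015, -1.0, -0.0], [-0.002, 0.0, -1.0]]
ft_force: [-5.3, 0.7, 8.9]
finger_gap: 0.115
grip_force: 31.6
```

Emit:
servo_tool(
  offset=[
    [0.002,0,0],
    [0.002,0,0],
    [0.002,0,0],
  ],
  turn=[
    [0,0,0],
    [0,0,0],
    [0,0,0],
  ],
  jaw=[255,255,255],
)

```text
time: 31.48
eef_pos: [0.6471, -0.0353, 0.1629]
tool_rot: [[1.0, -0.015, -0.005], [-0.015, -1.0, -0.001], [-0.005, 0.001, -1.0]]
ft_force: [-11.7, 1.1, 13.4]
finger_gap: 0.11
grip_force: 32.3
```

Emit:
servo_tool(
  offset=[
    [0,0,0],
    [0,0,0],
    [0,0,0],
    [0,0,0.03],
    [0,0,0.08],
    [-0.04,0,0.12],
    [-0.1,-0.03,0.14],
    [-0.14,-0.06,0.14],
    [-0.165,-0.068,0.14],
    [-0.165,-0.068,0.14],
  ],
  turn=[
    [0,0,0],
    [0,0,0],
    [0,0,0],
    [0,0,0],
    [0,0,0],
    [0,0,0],
    [0,0,0],
    [0,0,0],
    [0,0,0],
    [0,0,0],
  ],
  jaw=[0,0,0,0,0,0,0,0,0,0],
)

```text
time: 32.72
eef_pos: [0.4834, -0.1043, 0.3031]
tool_rot: [[1.0, -0.017, -0.0], [-0.017, -1.0, -0.001], [-0.0, 0.001, -1.0]]
ft_force: [0.3, 0.8, 0.4]
finger_gap: 1.0
grip_force: 0.0
```

```bash
python3 - <<'E'
from h import *
d=snap('wrist','w9');s=ctrl.read_state();print(s['time'],s['eef_pos'],s['tool_rot'][:,0],s['finger_gap']);t=snap('top','t9')
print(w2p(d,[[.479,-.103,.142],[.495,-.102,.15]]))
a=cv2.imread('pics/t9.png')[90:190,200:320];b=cv2.imread('pics/w9.png')[:250,90:420]
cv2.imwrite('pics/w9b.png',np.hstack([cv2.resize(a,(400,333),interpolation=3),cv2.resize(cv2.imread('pics/w9.png')[0:213,100:356],(400,333),interpolation=3)]))
E
```

```text
32.775 [ 0.48486417 -0.10351458  0.30311678] [ 9.99869615e-01 -1.61206798e-02  9.36239526e-04] 1.0021489244627861
[[255.40863298 182.49202765]
 [254.23541554 170.61753758]]
```

View pics/w9b.png

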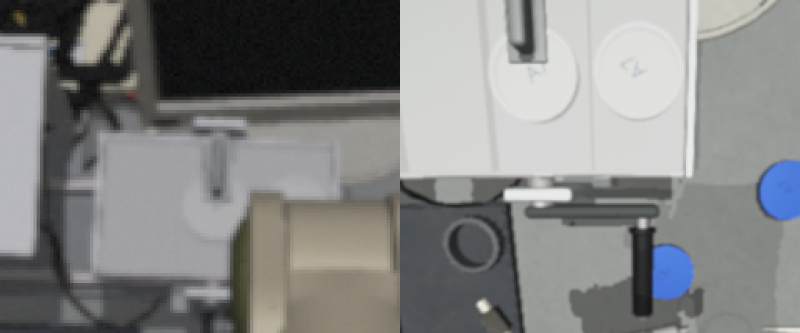

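The cover is shut with both dishes visible beneath it. The handle is at (643,270) in the right half, directly under the gripper. Gripping and pushing home.

Emit:
servo_tool(
  offset=[
    [-0.004,0.0005,-0.03],
    [-0.004,0.0005,-0.08],
    [-0.004,0.0005,-0.13],
    [-0.004,0.0005,-0.16],
    [-0.004,0.0005,-0.18],
    [-0.004,0.0005,-0.18],
    [-0.004,0.0005,-0.18],
  ],
  turn=[
    [0,0,0],
    [0,0,0],
    [0,0,0],
    [0,0,0],
    [0,0,0],
    [0,0,0],
    [0,0,0],
  ],
  jaw=[0,0,0,0,0,0,0],
)

```text
time: 33.7
eef_pos: [0.4819, -0.1022, 0.123]
tool_rot: [[1.0, -0.014, 0.001], [-0.014, -1.0, 0.0], [0.001, -0.0, -1.0]]
ft_force: [0.5, 0.4, 0.5]
finger_gap: 1.001
grip_force: 0.0
```

Emit:
servo_tool(
  offset=[
    [0,0,0],
    [0,0,0],
    [0,0,0],
    [0,0,0],
    [0,0,0],
    [0,0,0],
  ],
  turn=[
    [0,0,0],
    [0,0,0],
    [0,0,0],
    [0,0,0],
    [0,0,0],
    [0,0,0],
  ],
  jaw=[200,255,255,255,255,255],
  squeeze=30,
)

```text
time: 34.45
eef_pos: [0.481, -0.1024, 0.1229]
tool_rot: [[1.0, -0.015, 0.0], [-0.015, -1.0, 0.0], [0.0, -0.0, -1.0]]
ft_force: [-1.5, 2.2, 6.2]
finger_gap: 0.175
grip_force: 29.3
```

Emit:
servo_tool(
  offset=[
    [0,0.005,0],
    [0,0.02,0],
    [0.0005,0.045,0],
    [0.001,0.07,0],
    [0.0015,0.095,0],
    [0.002,0.12,0],
    [0.002,0.145,0],
    [0.0025,0.165,0],
    [0.003,0.185,0],
    [0.003,0.2,0],
  ],
  turn=[
    [0,0,0],
    [0,0,0],
    [0,0,0],
    [0,0,0],
    [0,0,0],
    [0,0,0],
    [0,0,0],
    [0,0,0],
    [0,0,0],
    [0,0,0],
  ],
  jaw=[255,255,255,255,255,255,255,255,255,255],
)

```text
time: 35.7
eef_pos: [0.4846, 0.0982, 0.123]
tool_rot: [[1.0, -0.015, 0.001], [-0.015, -1.0, 0.0], [0.001, -0.0, -1.0]]
ft_force: [1.9, -2.8, 5.1]
finger_gap: 0.173
grip_force: 29.7
```

Emit:
servo_tool(
  offset=[
    [0,0.01,0],
    [0.0005,0.02,0],
    [0.0005,0.03,0],
    [0.001,0.038,0],
    [0.001,0.044,0],
    [0.001,0.046,0],
    [0.001,0.046,0],
  ],
  turn=[
    [0,0,0],
    [0,0,0],
    [0,0,0],
    [0,0,0],
    [0,0,0],
    [0,0,0],
    [0,0,0],
  ],
  jaw=[255,255,255,255,255,255,255],
)

```text
time: 36.58
eef_pos: [0.4854, 0.1437, 0.123]
tool_rot: [[1.0, -0.015, 0.001], [-0.015, -1.0, 0.001], [0.001, -0.001, -1.0]]
ft_force: [2.4, 0.2, 5.8]
finger_gap: 0.172
grip_force: 29.8
```

Continue to the stop, in small steps.

Emit:
servo_tool(
  offset=[
    [0,0.002,0],
    [0,0.004,0],
    [0,0.005,0],
    [0,0.005,0],
  ],
  turn=[
    [0,0,0],
    [0,0,0],
    [0,0,0],
    [0,0,0],
  ],
  jaw=[255,255,255,255],
)

```text
time: 37.08
eef_pos: [0.4855, 0.1478, 0.1229]
tool_rot: [[1.0, -0.016, 0.001], [-0.016, -1.0, -0.0], [0.001, 0.0, -1.0]]
ft_force: [1.6, -2.9, 5.6]
finger_gap: 0.174
grip_force: 29.8
```

Emit:
servo_tool(
  offset=[
    [0,0.002,0],
    [0,0.003,0],
    [0,0.003,0],
  ],
  turn=[
    [0,0,0],
    [0,0,0],
    [0,0,0],
  ],
  jaw=[255,255,255],
)

```text
time: 37.45
eef_pos: [0.4854, 0.148, 0.1229]
tool_rot: [[1.0, -0.019, -0.0], [-0.019, -1.0, -0.004], [-0.0, 0.004, -1.0]]
ft_force: [3.7, -11.9, 9.2]
finger_gap: 0.175
grip_force: 30.3
```

The carriage is home against its stop, with a -12 N reaction. The axle is therefore at y≈0.218, z≈0.142. Now turning along the 70 mm arc, in steps.

Emit:
servo_tool(
  offset=[
    [0,0.0002,0.0055],
    [0,0.0009,0.011],
    [0,0.0019,0.0163],
    [0,0.0034,0.0216],
    [0.0001,0.0053,0.0268],
    [0.0001,0.0076,0.0318],
    [0.0002,0.0103,0.0366],
    [0.0002,0.0134,0.0411],
    [0.0003,0.0168,0.0455],
    [0.0003,0.0205,0.0495],
  ],
  turn=[
    [0,0,0],
    [0,0,0],
    [0,0,0],
    [0,0,0],
    [0,0,0],
    [0,0,0],
    [0,0,0],
    [0,0,0],
    [0,0,0],
    [0,0,0],
  ],
  jaw=[255,255,255,255,255,255,255,255,255,255],
)

```text
time: 38.7
eef_pos: [0.4857, 0.168, 0.172]
tool_rot: [[1.0, -0.019, -0.001], [-0.019, -1.0, -0.004], [-0.001, 0.004, -1.0]]
ft_force: [5.4, -12.1, 4.0]
finger_gap: 0.177
grip_force: 30.5
```

Emit:
servo_tool(
  offset=[
    [0,0.004,0.0037],
    [0.0001,0.0084,0.0071],
    [0.0002,0.0129,0.0102],
    [0.0003,0.0177,0.0129],
    [0.0003,0.0227,0.0152],
    [0.0004,0.0279,0.0171],
    [0.0005,0.0332,0.0186],
    [0.0006,0.0385,0.0196],
    [0.0007,0.044,0.0203],
    [0.0008,0.0495,0.0205],
  ],
  turn=[
    [0,0,0],
    [0,0,0],
    [0,0,0],
    [0,0,0],
    [0,0,0],
    [0,0,0],
    [0,0,0],
    [0,0,0],
    [0,0,0],
    [0,0,0],
  ],
  jaw=[255,255,255,255,255,255,255,255,255,255],
)

```text
time: 39.95
eef_pos: [0.4867, 0.2198, 0.1929]
tool_rot: [[1.0, -0.017, 0.001], [-0.017, -1.0, -0.002], [0.001, 0.002, -1.0]]
ft_force: [2.9, -5.9, 5.4]
finger_gap: 0.173
grip_force: 30.6
```

Emit:
servo_tool(
  offset=[
    [0.0001,0.0055,-0.0002],
    [0.0002,0.011,-0.0009],
    [0.0003,0.0163,-0.0019],
    [0.0003,0.0216,-0.0034],
    [0.0004,0.0268,-0.0053],
    [0.0005,0.0318,-0.0076],
    [0.0006,0.0366,-0.0103],
    [0.0007,0.0411,-0.0134],
    [0.0007,0.0455,-0.0168],
    [0.0008,0.0495,-0.0205],
  ],
  turn=[
    [0,0,0],
    [0,0,0],
    [0,0,0],
    [0,0,0],
    [0,0,0],
    [0,0,0],
    [0,0,0],
    [0,0,0],
    [0,0,0],
    [0,0,0],
  ],
  jaw=[255,255,255,255,255,255,255,255,255,255],
)

```text
time: 41.2
eef_pos: [0.4876, 0.2684, 0.1716]
tool_rot: [[1.0, -0.017, -0.0], [-0.017, -1.0, -0.003], [-0.0, 0.003, -1.0]]
ft_force: [5.2, -7.5, 0.3]
finger_gap: 0.176
grip_force: 30.2
```

Smooth so far. Last quarter, a little slower toward the stop.

Emit:
servo_tool(
  offset=[
    [0,0.0037,-0.004],
    [0.0001,0.0071,-0.0084],
    [0.0001,0.0102,-0.0129],
    [0.0002,0.0129,-0.0177],
    [0.0002,0.0152,-0.0227],
    [0.0003,0.0171,-0.0279],
    [0.0003,0.0186,-0.0332],
    [0.0003,0.0196,-0.0385],
    [0.0003,0.0201,-0.0425],
    [0.0003,0.0203,-0.0455],
  ],
  turn=[
    [0,0,0],
    [0,0,0],
    [0,0,0],
    [0,0,0],
    [0,0,0],
    [0,0,0],
    [0,0,0],
    [0,0,0],
    [0,0,0],
    [0,0,0],
  ],
  jaw=[255,255,255,255,255,255,255,255,255,255],
)

```text
time: 42.45
eef_pos: [0.488, 0.2878, 0.1262]
tool_rot: [[1.0, -0.018, -0.0], [-0.018, -1.0, -0.004], [-0.0, 0.004, -1.0]]
ft_force: [4.6, -9.1, 4.5]
finger_gap: 0.177
grip_force: 30.6
```

Emit:
servo_tool(
  offset=[
    [0,0,-0.0015],
    [0,0,-0.003],
    [0,0,-0.0045],
    [0,0,-0.006],
    [0,0,-0.006],
    [0,0,-0.006],
  ],
  turn=[
    [0,0,0],
    [0,0,0],
    [0,0,0],
    [0,0,0],
    [0,0,0],
    [0,0,0],
  ],
  jaw=[255,255,255,255,255,255],
)

```text
time: 43.2
eef_pos: [0.4881, 0.288, 0.1225]
tool_rot: [[1.0, -0.018, 0.001], [-0.018, -1.0, -0.003], [0.001, 0.003, -1.0]]
ft_force: [-0.3, -12.6, 29.7]
finger_gap: 0.171
grip_force: 32.8
```

At the stop: the handle is at y=0.288, z level with the axle, and fz has risen. Relax, release, and retreat.

Emit:
servo_tool(
  offset=[
    [0,0,0.001],
    [0,-0.001,0.002],
    [0,-0.001,0.002],
    [0,-0.001,0.002],
    [0,-0.001,0.002],
    [0,-0.001,0.002],
    [-0.005,-0.001,0.03],
    [-0.015,-0.001,0.08],
    [-0.03,0,0.13],
    [-0.03,0,0.19],
  ],
  turn=[
    [0,0,0],
    [0,0,0],
    [0,0,0],
    [0,0,0],
    [0,0,0],
    [0,0,0],
    [0,0,0],
    [0,0,0],
    [0,0,0],
    [0,0,0],
  ],
  jaw=[255,255,150,0,0,0,0,0,0,0],
)

```text
time: 44.45
eef_pos: [0.4555, 0.291, 0.3119]
tool_rot: [[1.0, -0.014, -0.002], [-0.014, -1.0, -0.001], [-0.002, 0.001, -1.0]]
ft_force: [1.2, -0.4, 0.4]
finger_gap: 1.002
grip_force: 0.0
```

Emit:
servo_tool(
  offset=[
    [0,-0.04,0.03],
    [0,-0.08,0.03],
    [0,-0.08,0.03],
    [0,-0.08,0.03],
    [0,-0.08,0.03],
  ],
  turn=[
    [0,0,0],
    [0,0,0],
    [0,0,0],
    [0,0,0],
    [0,0,0],
  ],
  jaw=[0,0,0,0,0],
)

```text
time: 45.08
eef_pos: [0.4569, 0.2122, 0.3404]
tool_rot: [[1.0, -0.014, -0.001], [-0.014, -1.0, 0.0], [-0.001, -0.0, -1.0]]
ft_force: [-0.9, -0.5, -0.9]
finger_gap: 1.001
grip_force: 0.0
```

```bash
python3 - <<'E'
from h import *
d=snap('wrist','w10');s=ctrl.read_state();print(s['time'],s['eef_pos'],s['finger_gap'],s['ft_force']);snap('scene','s10')
print(w2p(d,[[.492,.288,.142],[.561,.33,.127],[.561,.114,.127]]))
cv2.imwrite('pics/w10b.png',np.hstack([cv2.resize(cv2.imread('pics/w10.png')[0:240,:400],(400,240)),cv2.resize(cv2.imread('pics/s10.png')[150:390,120:400],(400,343),interpolation=3)[:240]]))
E
```

```text
45.125 [0.45689602 0.21217847 0.34032303] 0.9987620425736301 [-0.51290699 -0.170712    1.03049277]
[[195.95113581 144.94259035]
 [160.82527121  88.28531867]
 [334.91551911  85.76345031]]
```

View pics/w10b.png

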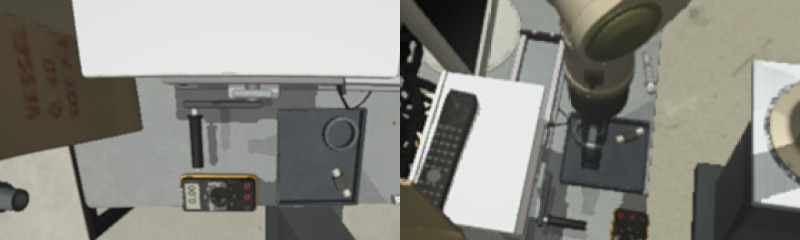

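The handle is left of the axle at (196,140), which is where a carrier fully home and turned to its stop should put it. The shelf and bystanders look undisturbed, and the robot is clear.

```bash
python3 -c "
from plant import ctrl
print(ctrl.finish_job())"
```

```text
the job is handed in; nothing more can be done
None
```

The job is handed in at about 45 s: both dishes I could find (no third was visible) are in the middle and right pockets, lid up before the turn. The cover is closed, and the carrier is fully home and turned over to its stop. The syringe, scissors and multimeter were never touched.

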